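# Turn the bronze bird to face the height gauge

## Robot

A 6-joint arm with a two-finger parallel gripper is mounted at the origin on the work surface. World frame = base frame: x ahead of the robot, y to its left, z up, the work surface at z = 0. Lengths are in m, angles in rad, forces in N, time in s.
With the tool pointing down it reaches from about 0.2 to 0.875 m from the base axis. Payload 3.4 kg.
Tool frame: the origin (TCP) lies between the finger pads; the fingertips stand 25 mm ahead of it and the grasp point (between the pads) lies 6 mm ahead of it (r.nose_length is the z of the fingertips in the tool frame, in m); z points along the fingers, y is the line along which they close (so a half turn about z gives the same grasp; the last joint's range is limited). The gripper opens to 94 mm and grips with 3 to 60 N. Pads are 16 mm wide; open, the fingers measure 119 mm over their backs; the gripper's body (75 mm by 177 mm) begins 78 mm behind the grasp point.
Start: joints at [-1.374, 0.276, 1.505, -0, 1.361, -0.121], TCP at [0.18, -0.546, 0.23] pointing down, gripper open.
Joint ranges: [-2.89, 2.89], [-0.75, 2.08], [0.22, 2.7], [-1.18, 4.32], [0.11, 2.71], [-2.7, 2.7]. Speed limits (rad/s): [2.57, 2.57, 3.14, 3.14, 3.14, 3.14].

## Interface

Orientations are given as a unit quaternion [w, x, y, z].
In Python, from plant import r, gripper_to, inverse_kinematics, vision, models, telemetry gives the robot as it stands. Calls block until the motion is done:
- r.move_to(position, orientation): joint-space move of the TCP to a pose.
- r.move_l(position, rot=None, vel=0.15, guard=None): straight line of the TCP; rot=None keeps the orientation; vel is the mean speed in m/s. With guard (N) it stops when the force on the tool has changed by that much, and returns True; else False.
- r.movej(angles): joint-space move.
- gripper_to(opening, f_grip=None): finger opening in m; f_grip is the grip in N (None keeps the last); returns when the fingers have stopped.
- r.hold(seconds).
- inverse_kinematics(position, orientation): joint angles nearest the present ones, or None.
- vision.snapshot(name): name is "scene" or "side" or "wrist"; returns the picture (400x640x3 uint8, red, green, blue); there is no depth.
- vision.get_calibration(name): a dict with "fx", "fy", "cx", "cy" (pixels), "D" ([k1, k2, p1, p2, k3] as OpenCV has them; the pictures are not rectified), "position" and "orientation" of the camera in the world. Camera axes: x right, y down, z forward; pixel columns grow to the right and rows downward; lengths in m; the calibration is good to about 2 mm. A picture is of the moment at which its call begins: read the wrist's pose just before it. get_calibration takes no time and is no camera call; for the wrist camera it gives the pose at the moment of the call.
A pose or a line that the arm cannot do raises r.PlanningError and nothing moves.
- r.sign_off(): hands the job in; it is judged then, once.
Trained networks look in the newest picture that a camera, given by its name, has taken for a name from the list of things; names that differ only in an ending like _2 or _b are one class to them, and where a whole thing is asked for, a point or a joint stands for the part that bears it (a point fixed in the world has none). Each returns a list of dicts, best first, with "score" (0 to 1); they miss things now and then, are a little off and sometimes report something else, mostly with a low value. They report only what shows in the picture. A call takes as long as a camera call. They do not tell look-alikes from the thing itself.
- models.boxes_of(thing, camera): "at" ([x, y, z] in m, in world coordinates, good to about 4 mm: the middle of the surface that is visible of it).
- models.regions_of(thing, camera): "pixels" (400x640 bool, what is visible of it).
- models.mark_of(thing, camera): "at" ([x, y, z] in m, in world coordinates, good to about 4 mm: a listed point, or the origin of a listed thing).
Readings, each from a call of its own:
- telemetry.current_t(): time.
- telemetry.current_joints(): joint angles.
- telemetry.current_dq(): joint speeds.
- telemetry.current_joint_efforts(): joint torques, N m.
- telemetry.current_ee_pos(): TCP position.
- telemetry.current_tool_rot(): TCP orientation.
- telemetry.current_wrist_force(): force on the tool from outside, world axes, zero at the start.
- telemetry.current_torque(): the same for the moment, N m.
- telemetry.current_opening(): finger opening in m.
- telemetry.current_finger_force(): force on a finger pad.
Only numpy, scipy, OpenCV 4.12 (cv2) and the standard library are available. Lean on these libraries where they do the work, as an engineer would, in place of code of your own. Each camera call takes 0.05 s, during which the arm holds its last target. There are 200 camera calls.

## Task

Turn the small sculptor's turntable by pushing its spokes sideways with a fingertip, lightly and without gripping them, until the beak of the bronze bird standing on it points straight at the tall steel height gauge, then take the hand away. The bird stands loose: let it ride round in place, and touch neither it nor the round plate under it. Leave the gauge, the bottle, the hammer and the wooden chock where they are.

Things in the scene. Friction and masses are not known exactly. Their poses are not given: they have to be found in the camera images.
- wheel (a joint): turntable angle in rad: grows anticlockwise seen from above; turns freely both ways for more than a full turn (no stop within 11 rad of the start); needs about 0.15 N m (just over 1 N at a spoke's push point), no spring, stays where it is left and does not coast noticeably when pushed slowly
- axis (a point): point on the turntable's vertical turning axis at the plate's top face, 56 mm above the work surface. Plate: dark steel disc with rubber top, radius 65 mm, 46 to 56 mm above the surface. Four bare steel rods (spokes), 12 mm thick, level, 90 degrees apart, centred 40 mm above the surface, stick out from under it to 165 mm from the axis; plate and spokes turn together
- foot: the turntable's round grey foot, fixed to the bench: radius 85 mm, 8 mm high at its edge, sloping up to 18 mm high at 40 mm from the axis; origin on the axis at the work surface
- spoke0 (a point): push point on rod 0 of 4: on the rod's centre line, 140 mm from the axis, 40 mm above the work surface; rods 0, 1, 2, 3 follow one another anticlockwise from above
- spoke1 (a point): push point on rod 1 of 4: on the rod's centre line, 140 mm from the axis, 40 mm above the work surface
- spoke2 (a point): push point on rod 2 of 4: on the rod's centre line, 140 mm from the axis, 40 mm above the work surface
- spoke3 (a point): push point on rod 3 of 4: on the rod's centre line, 140 mm from the axis, 40 mm above the work surface
- bird: solid bronze bird, about 0.7 kg, 129 mm tall, standing loose in the middle of the plate on a round plinth (radius 38 mm, 12 mm thick); origin at the centre of the plinth's underside, z up, its x axis is the way the beak points; beak tip 56 mm ahead of and 115 mm above the origin, flat tail to 60 mm behind; it turns with the plate
- gauge: steel height gauge, 200 mm tall: slim upright column 14 mm square with a dark sliding block and a short jaw (reaching 58 mm from the column centre, 115 mm up), on a 60 mm square foot 22 mm high; loose, 1.8 kg; origin at the centre of the foot's underside (column's centre line); stands to the left or right of the turntable, 210 to 260 mm from the axis
- bottle: amber glass bottle, bystander, radius 32 mm, 150 mm tall, origin under its centre; stands like the gauge on the turntable's other side
- hammer: bystander hammer lying on the bench to one side, handle along its x axis, about 250 mm long and 26 mm high, head 88 mm wide at its +x end
- chock: bystander wooden block 90 x 50 x 40 mm, origin under its centre
There are look-alikes about, which are no part of the job. Leave any purple or yellow look-alike of the gauge alone.

How it is judged:
By the outcome, as a careful person would: the job done as asked, in the order asked, and still so for the second after the job is handed in, with the robot touching nothing.
It also fails if it takes over 72 s, if anything falls off the work surface, if the arm or the gripper's body presses on something with over 40 N, if the wrist force passes 120 N, or if a joint passes its speed limit or range.

## Working session

There is one attempt and no reset: what is moved stays moved. The work goes in short steps, each a Python script; the robot and the scene stay as the last script left them, time stands still between calls to the robot, and variables do not carry over. Pictures are saved under pics/ and viewed, at most 10 in all, crops included, and the job is handed in when it is done.

```bash
mkdir -p pics; ls
python3 - <<'E'
from plant import r, vision, models, telemetry
import cv2,numpy as np
for c in ("scene","side"):
    im=vision.snapshot(c); cv2.imwrite(f"pics/{c}0.png",im[:,:,::-1])
    k=vision.get_calibration(c); print(c,np.round(k["position"],3),np.round(k["orientation"],3),k["fx"])
    for n in ["axis","foot","spoke0","spoke1","spoke2","spoke3","bird","gauge","bottle","hammer","chock"]:
        print(n,[(np.round(d["at"],3).tolist(),round(d["score"],2)) for d in models.mark_of(n,c)][:4])
print(telemetry.current_t())
E
```

```text
pics
scene [1.225 0.829 1.01 ] [-0.132  0.318  0.857 -0.385] 445.576153583446
axis [([0.581, -0.028, 0.055], 0.89), ([0.622, 0.355, -0.002], 0.45)]
foot [([0.582, -0.026, 0.002], 0.6), ([0.709, 0.037, 0.042], 0.35)]
spoke0 [([0.641, -0.152, 0.04], 0.97), ([0.46, -0.088, 0.042], 0.74), ([0.708, 0.037, 0.04], 0.73), ([0.521, 0.101, 0.036], 0.6)]
spoke1 [([0.641, -0.152, 0.04], 0.97), ([0.46, -0.088, 0.042], 0.74), ([0.708, 0.037, 0.04], 0.73), ([0.521, 0.101, 0.036], 0.6)]
spoke2 [([0.641, -0.152, 0.04], 0.97), ([0.46, -0.088, 0.042], 0.74), ([0.708, 0.037, 0.04], 0.73), ([0.521, 0.101, 0.036], 0.6)]
spoke3 [([0.641, -0.152, 0.04], 0.97), ([0.46, -0.088, 0.042], 0.74), ([0.708, 0.037, 0.04], 0.73), ([0.521, 0.101, 0.036], 0.6)]
bird [([0.583, -0.026, 0.058], 0.63)]
gauge [([0.572, -0.259, 0.001], 0.9), ([0.428, -0.253, -0.004], 0.87), ([0.713, -0.34, -0.0], 0.74), ([0.368, -0.393, -0.002], 0.59)]
bottle [([0.616, 0.207, -0.0], 0.65)]
hammer [([0.62, 0.358, 0.0], 0.63)]
chock [([0.529, -0.371, -0.001], 0.6)]
side [-0.153  0.91   0.941] [ 0.15  -0.3    0.843 -0.421] 475.8023539931172
axi
[... 193 characters left out ...]
], 0.59)]
spoke1 [([0.458, -0.084, 0.041], 0.96), ([0.709, 0.04, 0.04], 0.93), ([0.518, 0.106, 0.039], 0.76), ([0.644, -0.149, 0.043], 0.59)]
spoke2 [([0.458, -0.084, 0.041], 0.96), ([0.709, 0.04, 0.04], 0.93), ([0.518, 0.106, 0.039], 0.76), ([0.644, -0.149, 0.043], 0.59)]
spoke3 [([0.458, -0.084, 0.041], 0.96), ([0.709, 0.04, 0.04], 0.93), ([0.518, 0.106, 0.039], 0.76), ([0.644, -0.149, 0.043], 0.59)]
bird [([0.584, -0.023, 0.057], 0.9)]
gauge [([0.58, -0.257, -0.001], 0.84), ([0.709, -0.346, 0.002], 0.73), ([0.368, -0.392, 0.003], 0.64), ([0.426, -0.262, -0.004], 0.57)]
bottle [([0.621, 0.202, 0.003], 0.55)]
hammer [([0.623, 0.356, -0.001], 0.83)]
chock [([0.535, -0.374, 0.004], 0.59)]
1.2
```

View pics/scene0.png

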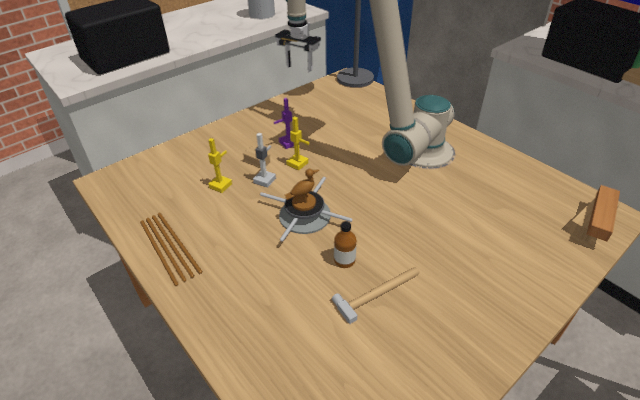

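View pics/side0.png

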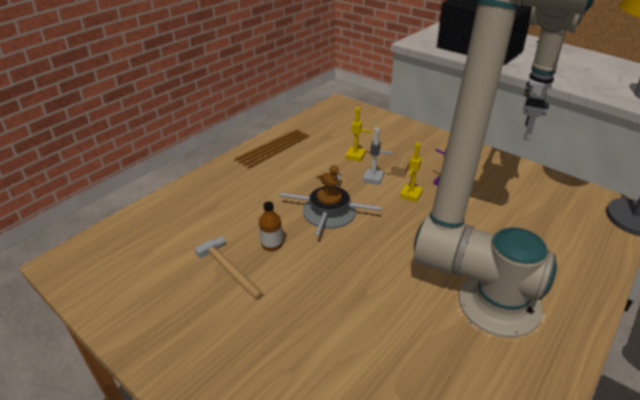

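The steel gauge is at scene pixel (263,160), which is mark (0.576,-0.258). The two yellow gauges and the purple one are look-alikes. The beak is at scene (317,170) and side (340,178), so it points roughly along -x. Next I'll look with the wrist camera from above.

```bash
cat > h.py <<'E'
from plant import r, gripper_to, inverse_kinematics, vision, models, telemetry
import cv2,numpy as np
from scipy.spatial.transform import Rotation as R
def down(yaw):  # tool z down, tool x at angle yaw
    q=(R.from_euler('z',yaw)*R.from_euler('x',np.pi)).as_quat(); return [q[3],q[0],q[1],q[2]]
def rays(c,px,k=None):
    k=k or vision.get_calibration(c); K=np.array([[k["fx"],0,k["cx"]],[0,k["fy"],k["cy"]],[0,0,1]])
    u=cv2.undistortPoints(np.array(px,float).reshape(-1,1,2),K,np.array(k["D"],float))[:,0]
    w,x,y,z=k["orientation"]
    d=R.from_quat([x,y,z,w]).apply(np.c_[u,np.ones(len(u))]); return np.array(k["position"]),d/np.linalg.norm(d,axis=1)[:,None]
def onz(c,px,z,k=None):
    p,d=rays(c,px,k); return p+d*((z-p[2])/d[:,2])[:,None]
def tri(p1,d1,p2,d2):
    A=np.stack([d1,-d2],1); s=np.linalg.lstsq(A,p2-p1,rcond=None)[0]; a,b=p1+s[0]*d1,p2+s[1]*d2
    return (a+b)/2,np.linalg.norm(a-b)
E
python3 - <<'E'
from h import *
w,x,y,z=telemetry.current_tool_rot(); T=R.from_quat([x,y,z,w]); k=vision.get_calibration("wrist"); p=telemetry.current_ee_pos()
w,x,y,z=k["orientation"]; print(T.inv().apply(np.array(k["position"])-p),(T.inv()*R.from_quat([x,y,z,w])).as_matrix().round(2),k["fx"])
print(T.as_matrix().round(2))
for yaw in (0,np.pi/2,-np.pi/2,np.pi):print(yaw,inverse_kinematics([.5,-.1,.42],down(yaw)))
E
```

```text
[ 0.08014432 -0.00044727 -0.15392014] [[-0.   -0.96 -0.27]
 [ 1.   -0.   -0.  ]
 [ 0.   -0.27  0.96]] 358.98783371645106
[[ 0.95  0.31  0.  ]
 [ 0.31 -0.95 -0.  ]
 [ 0.    0.   -1.  ]]
0 [-3.33923910e-01  1.28068516e-01  1.24383834e+00 -4.44089210e-16
  1.76968580e+00  1.23687242e+00]
1.5707963267948966 [-0.33392391  0.12806852  1.24383834  0.          1.7696858  -0.33392391]
-1.5707963267948966 None
3.141592653589793 [-0.33392391  0.12806852  1.24383834  0.          1.7696858  -1.90472024]
```

Run:
```python
from h import *
import json
p=telemetry.current_ee_pos()
r.move_l([p[0],p[1],.42],vel=.3)
r.move_to([.62,-.17,.42],down(0))
for i,(x,y) in enumerate([(.62,-.17),(.62,-.06)]):
    if i: r.move_l([x,y,.42],vel=.25)
    k=vision.get_calibration("wrist"); im=vision.snapshot("wrist"); cv2.imwrite(f"pics/w{i}.png",im[:,:,::-1])
    json.dump({a:np.array(b).tolist() for a,b in k.items()},open(f"k{i}.json","w"))
    for n in ["axis","foot","spoke0","bird","gauge"]:
        print(n,[(np.round(d["at"],3).tolist(),round(d["score"],2)) for d in models.mark_of(n,"wrist")][:4])
print(telemetry.current_t())
```

```text
axis [([0.453, -0.081, 0.039], 0.4)]
foot [([0.578, -0.022, 0.001], 0.92)]
spoke0 [([0.711, 0.036, 0.038], 0.83), ([0.518, 0.103, 0.042], 0.77), ([0.457, -0.081, 0.037], 0.56)]
bird [([0.582, -0.024, 0.059], 0.96)]
gauge [([0.716, -0.345, -0.001], 0.78), ([0.576, -0.262, 0.001], 0.75)]
axis [([0.577, -0.262, 0.0], 0.46)]
foot []
spoke0 [([0.708, 0.036, 0.039], 0.93), ([0.523, 0.102, 0.042], 0.92), ([0.646, -0.149, 0.037], 0.81)]
bird [([0.583, -0.023, 0.058], 0.93)]
gauge [([0.366, -0.396, -0.001], 0.91), ([0.715, -0.345, 0.0], 0.88), ([0.427, -0.264, -0.005], 0.63), ([0.575, -0.264, -0.002], 0.57)]
5.2583
```

View pics/w0.png

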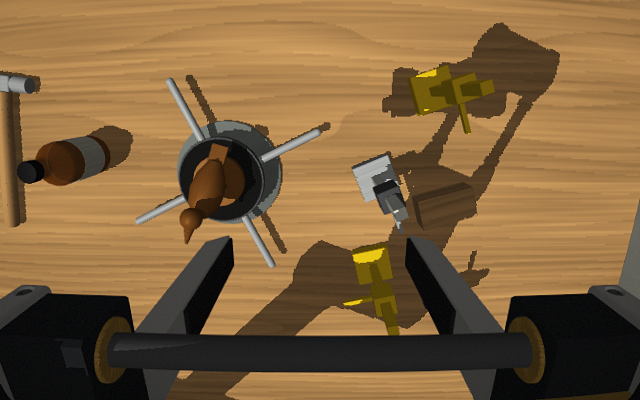

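View pics/w1.png

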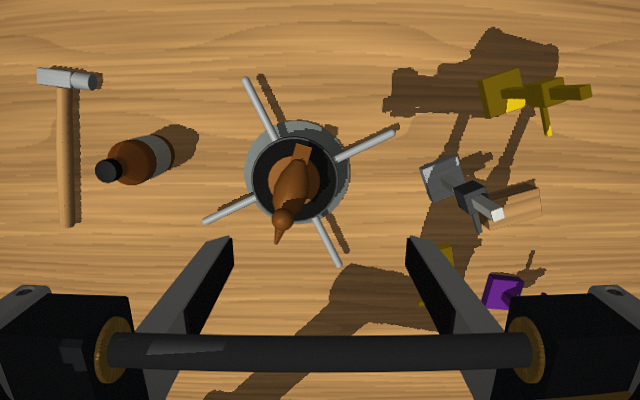

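In w0 the beak tip is at (185,243) and in w1 at (277,243), with the tail end near (221,148) and (302,150). The gauge foot is near (375,175) and (443,178).

Run:
```python
from h import *
import json
K=[json.load(open(f"k{i}.json")) for i in (0,1)]
for n,a,b in [("beak",(185,243),(277,243)),("tailend",(221,148),(302,150))]:
    (p,d),(q,e)=rays(0,[a],K[0]),rays(0,[b],K[1]); print(n,tri(p,d[0],q,e[0]))
for n,a,b,z in [("beak",(185,243),(277,243),.171)]:
    for px,k in ((a,K[0]),(b,K[1])):
        P=onz(0,[px],z,k)[0]; v=P[:2]-[.5825,-.0235]; print(P,np.hypot(*v),np.degrees(np.arctan2(v[1],v[0])))
for i,b in ((0,(340,140,420,240)),(1,(405,145,480,225))):
    im=cv2.imread(f"pics/w{i}.png")[b[1]:b[3],b[0]:b[2]]; cv2.imwrite(f"pics/g{i}.png",cv2.resize(im,None,fx=5,fy=5,interpolation=2))
im=np.hstack([cv2.resize(cv2.imread(f"pics/g{i}.png"),(375,440)) for i in (0,1)]);cv2.imwrite("pics/g.png",im)
```

```text
beak (array([ 0.53568946, -0.01034673,  0.18231428]), np.float64(0.0007074711433681525))
tailend (array([ 0.63410038, -0.03699852,  0.09016394]), np.float64(0.0028558767879350404))
[ 0.53055533 -0.00566228  0.171     ] 0.05492206141744436 161.04760240886577
[ 0.53133799 -0.00893451  0.171     ] 0.053194973224150274 164.1086939411537
```

View pics/g.png

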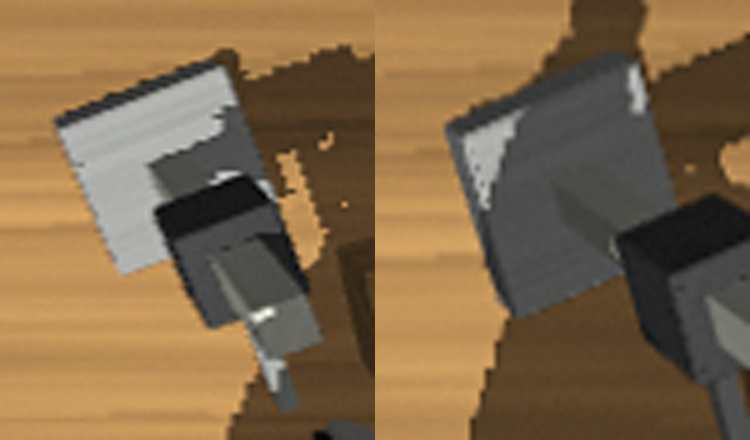

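```bash
cat >> h.py <<'E'
AX=np.array([.5825,-.0235])
def pose(deg,rad=.145,z=.05,lead=0):
    a=np.radians(deg); return [AX[0]+rad*np.cos(a),AX[1]+rad*np.sin(a),z],down(np.radians(deg+lead))
def arc(a0,a1,lead=0,vel=.06,z=.05,step=5):
    n=max(1,int(np.ceil(abs(a1-a0)/step)))
    for a in np.linspace(a0,a1,n+1)[1:]:
        p,q=pose(a,z=z,lead=lead); r.move_l(p,q,vel=vel)
        f=telemetry.current_wrist_force()[:2]
        t=np.array([-np.sin(np.radians(a)),np.cos(np.radians(a))]); print(round(a,1),"ft",round(float(f@t),2),"|f|",round(float(np.hypot(*f)),2))
        if np.hypot(*f)>12: print("STOP"); return False
    return True
def spokes(c):
    out=[]
    for d in models.mark_of("spoke0",c):
        v=np.array(d["at"])[:2]-AX
        if .12<np.hypot(*v)<.16: out.append(round(float(np.degrees(np.arctan2(v[1],v[0])))%360,1))
    return out
E
python3 - <<'E'
from h import *
import json
K=[json.load(open(f"k{i}.json")) for i in (0,1)]
print(onz(0,[(377.1,179.8)],.022,K[0]),onz(0,[(445.3,179.8)],.022,K[1]))
gripper_to(0.0)
print(telemetry.current_opening())
s=205.7-13
p,q=pose(s,z=.35); r.move_to(p,q)
p,q=pose(s); 
print(r.move_l([p[0],p[1],.12],q,vel=.25), r.move_l(p,q,vel=.08,guard=6))
print("free",telemetry.current_wrist_force())
ok=arc(s,231-7.5,lead=5)
p=telemetry.current_ee_pos()
a=np.degrees(np.arctan2(*(np.array(p[:2])-AX)[::-1]))
p2,q2=pose(a-4,lead=5); r.move_l(p2,q2,vel=.06)
for c in("scene","side"): vision.snapshot(c); print(c,spokes(c))
print(a%360,telemetry.current_t())
E
```

```text
[[ 0.57547956 -0.26137972  0.022     ]] [[ 0.57634946 -0.26076083  0.022     ]]
0.0003436611306249372
False False
free [-0.2034825   0.13903013  0.07901325]
197.1 ft 0.16 |f| 1.12
201.5 ft -0.35 |f| 0.44
205.9 ft -0.21 |f| 0.27
210.3 ft -0.27 |f| 0.43
214.7 ft 0.11 |f| 0.12Traceback (most recent call last):
  File "<stdin>", line 12, in <module>
  File "h.py", line 22, in arc
    p,q=pose(a,z=z,lead=lead); r.move_l(p,q,vel=vel)
                               ~~~~~~~~^^^^^^^^^^^^^
plant.PlanningError: the arm cannot follow that straight line within its joint ranges
```

Run:
```python
from h import *
for c in("scene","side"):
    im=vision.snapshot(c); cv2.imwrite(f"pics/{c}1.png",im[:,:,::-1]); print(c,spokes(c))
print(telemetry.current_ee_pos(),telemetry.current_joints(),telemetry.current_wrist_force(),telemetry.current_t())
b=cv2.imread("pics/side1.png")[130:250,250:430];cv2.imwrite("pics/s1.png",cv2.resize(b,None,fx=4,fy=4))
```

```text
scene [132.2, 42.5, 310.6]
side [42.4, 311.5, 132.7, 224.3]
[ 0.46309213 -0.10572184  0.05001044] [-3.71146175e-01  3.08597502e-01  1.97619251e+00  1.17842749e-04
  8.56921435e-01 -2.63431826e+00] [-0.24687767 -0.53193936  0.39168156] 13.5167
```

View pics/s1.png

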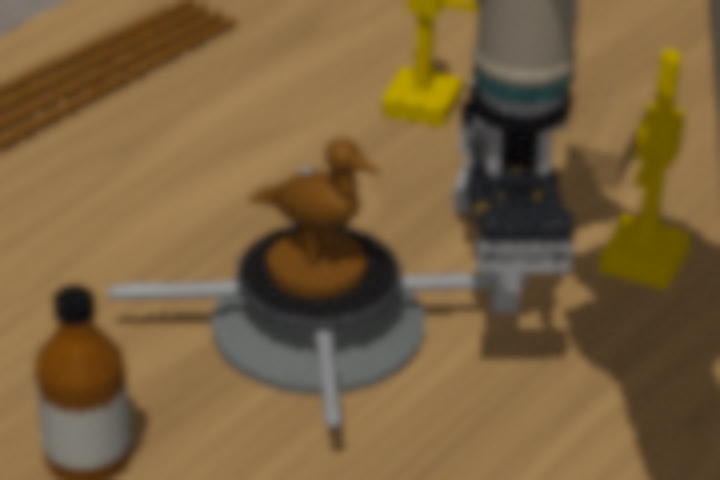

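The side view shows the fingertip behind the spoke at crop pixel (505,290). The turntable has gone +16.8° and the bird is riding along with it. I'll push a little further, lift off, and measure azimuths with the camera directly above the axis.

```bash
cat >> h.py <<'E'
def overhead(tag):
    import json
    q=down(0)
    # place the camera right over the axis
    r.move_to([AX[0]-.080,AX[1],.42],q)
    k=vision.get_calibration("wrist"); im=vision.snapshot("wrist"); cv2.imwrite(f"pics/{tag}.png",im[:,:,::-1])
    json.dump({a:np.array(b).tolist() for a,b in k.items()},open(f"{tag}.json","w"))
    print("cam",k["position"],"sp",spokes("wrist"))
    print("t",telemetry.current_t())
E
python3 - <<'E'
from h import *
arc(214.7,221,lead=-12)
a=216
p,q=pose(a,lead=-12); r.move_l(p,q,vel=.06)
p[2]=.30; r.move_l(p,q,vel=.3)
overhead("o1")
E
```

```text
217.8 ft 0.1 |f| 0.53
221.0 ft 0.24 |f| 0.56
cam [ 0.58251013 -0.02305421  0.57376063] sp [139.1, 227.9, 48.0, 321.3]
t 18.7667
```

View pics/o1.png

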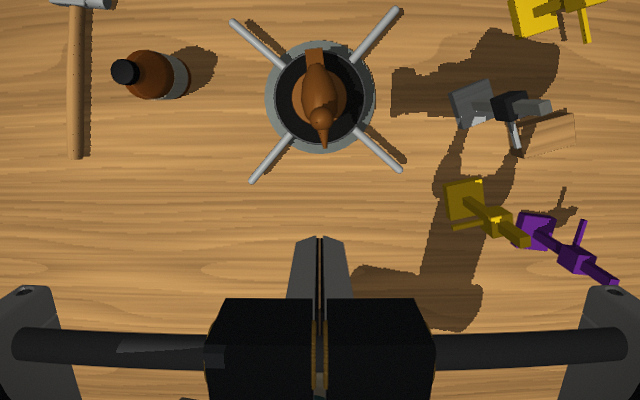

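The beak tip is at (324,147), the tail end is centred near (315,55), the gauge foot is around (473,103), and the column top is near (550,105).

Run:
```python
from h import *
import json
k=json.load(open("o1.json"))
for n,px,z in [("beak",(324,147),.171),("tail",(315,52),.1),("spk",(398,12),.046),("spk",(234,23),.046),("spk",(252,181),.046),("spk",(401,170),.046),("gbase",(473,105),.022)]:
    P=onz(0,[px],z,k)[0]; v=P[:2]-AX; _,d=rays(0,[px],k); print(n,P.round(4),np.hypot(*v).round(4),np.degrees(np.arctan2(v[1],v[0])).round(1)%360, np.degrees(np.arctan2(d[0,1],d[0,0])).round(1)%360)
P=onz(0,[(398,12),(252,181),(234,23),(401,170)],.04,k)[:,:2]
A=np.stack([P[1]-P[0],-(P[3]-P[2])],1); s=np.linalg.solve(A,P[2]-P[0]); print("axis by spokes",P[0]+s[0]*(P[1]-P[0]))
```

```text
beak [ 0.5296 -0.0281  0.171 ] 0.0531 185.0 185.5
tail [ 0.639  -0.0175  0.1   ] 0.0568 6.0 5.6
spk [ 0.6986 -0.1301  0.046 ] 0.1576 317.4 317.3
spk [0.6847 0.0941 0.046 ] 0.1558 49.0 48.9
spk [0.4621 0.0789 0.046 ] 0.1581 139.6 139.7
spk [ 0.479  -0.1453  0.046 ] 0.1598 229.6 229.7
gbase [ 0.575  -0.2558  0.022 ] 0.2324 268.2 268.2
axis by spokes [ 0.58117396 -0.02636925]
```

Run:
```python
from h import *
s=126.
p,q=pose(s,z=.30); r.move_to(p,q)
p,q=pose(s); r.move_l([p[0],p[1],.12],q,vel=.25); print(r.move_l(p,q,vel=.08,guard=6))
if arc(s,213,vel=.06,step=6):
    p,q=pose(208); r.move_l(p,q,vel=.06)
    p[2]=.30; r.move_l(p,q,vel=.3)
    overhead("o2")
```

```text
False
131.8 ft 1.08 |f| 1.31
137.6 ft -0.52 |f| 0.54
143.4 ft 0.3 |f| 1.02
149.2 ft -0.75 |f| 0.75
155.0 ft 0.55 |f| 0.66
160.8 ft -0.18 |f| 0.64
166.6 ft 0.09 |f| 0.45
172.4 ft -0.85 |f| 0.99
178.2 ft 0.1 |f| 0.22
184.0 ft 0.46 |f| 0.51
189.8 ft -0.26 |f| 0.29
195.6 ft -0.23 |f| 0.98
201.4 ft 0.28 |f| 0.78
207.2 ft -0.48 |f| 0.52
213.0 ft 0.42 |f| 0.44
cam [ 0.58250068 -0.02304531  0.57377659] sp [311.6, 40.3, 220.2, 131.1]
t 32.8583
```

View pics/o2.png

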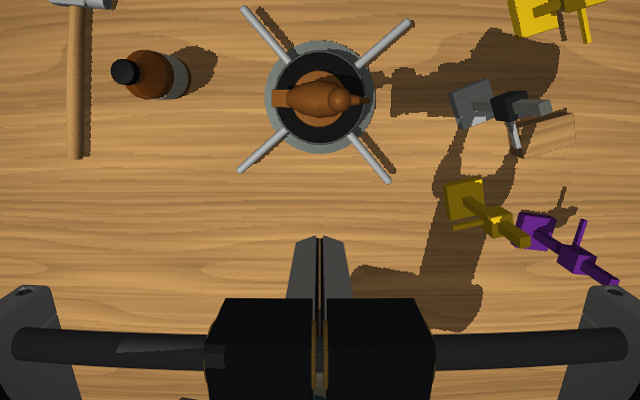

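The beak tip is now near (371,101) and the tail end near (275,99), so the beak points almost exactly at the gauge column. I'll measure the leftover error.

Run:
```python
from h import *
import json
k=json.load(open("o2.json")); A=np.array([.582,-.025])
L={"beak":((371,101),.171),"tail":((275,99),.1),"ctop":((548,107),.2)}
X={}
for n,(px,z) in L.items():
    P=onz(0,[px],z,k)[0]; X[n]=P[:2]; v=P[:2]-A; print(n,P.round(4),np.hypot(*v).round(4),np.degrees(np.arctan2(v[1],v[0])).round(1)%360)
v=X["beak"]-X["tail"]; print("line",np.degrees(np.arctan2(v[1],v[0]))%360)
P=onz(0,[(412,22),(245,9),(240,171),(389,181)],.043,k)[:,:2]; print([round(float(np.degrees(np.arctan2(*(p-A)[::-1])))%90,1) for p in P])
b=cv2.imread("pics/o2.png")[50:160,255:590]; cv2.imwrite("pics/o2c.png",cv2.resize(b,(786,258),interpolation=2))
```

```text
beak [ 0.5799 -0.0792  0.171 ] 0.0542 267.8
tail [0.582  0.0339 0.1   ] 0.0589 90.0
ctop [ 0.5774 -0.2628  0.2   ] 0.2378 268.9
line 268.946234313785
[39.8, 40.6, 40.7, 40.7]
```

View pics/o2c.png

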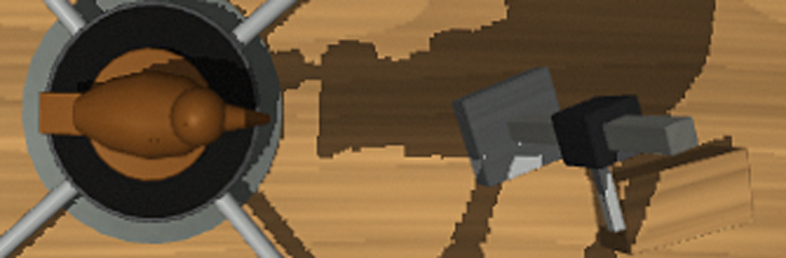

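```bash
python3 -c "
from h import *
r.hold(.3); r.sign_off(); print(telemetry.current_t())"
```

```text
the job is handed in; nothing more can be done
the job is handed in; nothing more can be done
```

The job is handed in: the bird's beak points at the steel height gauge to within about 1° by my overhead camera measurement, the hand is clear, and nothing but two of the spokes was deliberately touched.

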